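Zero the readout and back off the neck jig's thumbscrew

TASK

Take the blue-handled stylus out of its wooden block, push the small orange button in the readout's recess fully down with the stylus tip, and stand the stylus back in its hole. Then turn the yellow thumbscrew on the neck jig clockwise until it seats, back it off a quarter turn, and finish while still gripping the thumbscrew there: do not let go. Leave the other things on the bench where they are, and do not push the button with the fingers.

Things in the scene. Friction and masses are not known exactly. Their poses are not given: they have to be found in the camera images.
- stylus: Stylus, 111 mm long, about 45 g, loose, hanging upright in one hole of the wooden block. Origin at the centre of its lower tip, z up. From the tip: steel tip 5 mm in diameter to z = 13 mm, shank 7 mm to 45 mm, black collar 22 mm in diameter to 51 mm (its underside rests on the block's top), round blue handle 14 mm in diameter to 111 mm. Hanging, the tip is 15 mm above the bench.
- holder: Wooden block fixed to the bench, 130 x 56 mm and 60 mm high, long side along its x. Origin at the centre of its underside. Its two holes are 14 mm wide, 50 mm deep and lie 84 mm apart along its x: the stylus (blue) hangs in either one and the scriber (pale wood) in the other.
- holder_hole0 (a point): Centre of the mouth of the block's hole at its -x end, on the block's top 60 mm above the bench.
- holder_hole1 (a point): Centre of the mouth of the block's hole at its +x end, on the block's top 60 mm above the bench.
- readout: Grey height readout fixed to the bench, 120 x 100 mm and 45 mm high, origin at the centre of its underside. Top face: blank greenish display on the +x half, and on the -x half, 30 mm from the centre, a round well 13 mm wide ringed in white with the orange button at its bottom.
- well (a point): Centre of the well's mouth on the readout's flat top face, 45 mm above the bench.
- zero_button_top (a point): Centre of the orange button's top, 11 mm in diameter, 8 mm below the readout's top face when not pressed; moves down with the button.
- zero_button (a joint): Travel of the orange spring button, m: 0 up, 0.004 fully down. Starts to move at about 1.2 N, fully down at about 4 N, springs back.
- jig: Neck jig, fixed: green base plate, fretted neck offcut 240 mm long along x, over it an aluminium bridge 80 x 104 mm, top 83 mm above the bench, with a dark 74 mm disc (top 85 mm) carrying the thumbscrew. Origin on the bench below the thumbscrew's axis. Red tick on the disc's -x side: where the black pointer points when seated; white tick on its -y side: a quarter turn back.
- thumbscrew_grip (a point): Point on the thumbscrew's vertical axis at grip height, 114 mm above the bench. Yellow plastic: round flange 42 mm in diameter (top at 91 mm), on it an upright bar 44 mm long, 12 mm thick, from 91 to 125 mm above the bench, to be pinched across its thickness. x runs along the bar to its black-marked (pointer) end and turns with it.
- thumbscrew (a joint): Angle of the thumbscrew, rad, growing clockwise seen from above; hard stop (seated) at 3.14. At 0 the black pointer points along the jig's +x, at 1.57 (a quarter turn back from seated) along its -y, at 3.14 along its -x. Starts 0.6 to 1.25 rad short of seated. Turns stiffly (about 0.05 N m), stays where left, does not rise or sink.
- scriber: Bystander like the stylus in shape and size but with a brass collar and pale wood handle, loose, hanging in the block's other hole; origin at its lower tip.
- sanding_block: Bystander: loose cork block 110 x 34 x 30 mm lying on the bench, origin at the centre of its underside.
- screwdriver: Bystander: loose screwdriver with a red handle lying on the bench, about 200 mm long and under 40 mm high.
- pencil_cup: Bystander: loose dark steel cup, 84 mm wide and 100 mm high, with two handles sticking out to 156 mm; origin at the centre of its underside.
- glue_bottle: Bystander: loose white bottle, 52 mm wide and 130 mm high, red cap; origin at the centre of its underside.
- plane_block: Bystander: loose dark wood block 70 x 150 x 60 mm; origin at the centre of its underside.
- tub: Bystander: loose clear plastic tub 96 mm wide and 80 mm high; origin at the centre of its underside.
Things that resemble listed ones, but are neither listed nor needed, are in the scene too. There is more than one size of the stylus; the one meant has the size given above.

How it is judged:
By the outcome, as a careful person would: the job done as asked, in the order asked, and still so for the second after the job is handed in, while the arm keeps its last pose, push and grip.
It also fails if it takes over 61 s, if anything falls off the work surface, if the arm or the gripper's body presses on something with over 40 N, if the wrist force passes 120 N, or if a joint passes its speed limit or range.

ROBOT

A 7-joint arm with a two-finger parallel gripper is mounted at the origin on the work surface. World frame = base frame: x ahead of the robot, y to its left, z up, the work surface at z = 0. Lengths are in m, angles in rad, forces in N, time in s.
With the tool pointing down it reaches from about 0.4 to 0.85 m from the base axis. Payload 10.4 kg.
Tool frame: the origin (TCP) lies midway between the tips of the shut fingers; the grasp point (between the pads) lies 19 mm behind it; z points along the fingers, x is the direction in which the jaws open and shut, and the axes are right-handed (so a half turn about z gives the same grasp; the last joint's range is limited). The gripper opens to 85 mm and grips with 20 to 120 N. Pads are 22 mm wide; open, the fingers measure 114 mm over their backs; the gripper's body (76 mm by 85 mm) begins 54 mm behind the grasp point. The pads swing forward as they close: fully open they stand 13 mm farther back than shut.
Start: joints at [1.081, 0.332, -0.065, 1.46, 0.022, 1.35, -0.088], TCP at [0.281, -0.558, 0.231] pointing down, gripper open.
Joint ranges: [-2.6, 2.6], [-0.5, 2.12], [-1.47, 1.34], [0.16, 2.42], [-1.27, 4.41], [0.06, 2.06], [-2.6, 2.6]. Speed limits (rad/s): [2.22, 2.22, 2.79, 2.79, 3.14, 3.14, 3.14].

INTERFACE

Orientations are given as a unit quaternion [x, y, z, w].
In Python, from workcell import telemetry, eyes, order gives the robot as it stands.
- The arm moves only by the tool servo_tool, never from a script. Its argument "deltas" is a list of rows, each a list of 3 entries, a list of its own where there are three numbers: the shift along the tool's x, y, z in cm, then the turn about the tool's z in rad, then the finger opening in cm, from 0 to 8.54. A call has 1 to 12 rows; each row shifts and turns the pose as measured when the row begins, along the tool's axes as they then stand; what a row does not reach is not made up. A row lasts 1/12 s, in which the tool goes at most 41.7 mm and 7.16 degrees, less where a joint would pass 70% of its speed; a pose out of reach is approached as far as the arm can. A call is refused whole if a number of a shift passes 4.17 or a number of a turn 0.125, either way. A call with a gripper value outside its range is refused whole. The fingers move at their own pace and stop on an object; "force" is the grip in N (left out, the last holds). Time passes only in rows, so rows that do not move let the fingers close. It gives the time, the measured TCP pose, the force and the opening at its end, in the units of the state.
- telemetry.get_obs(): the state, without advancing time (a new reading comes with each control period).
- eyes.camera(name): name is "scene" or "top"; returns (picture, depth): 400x640x3 uint8, blue, green, red; 400x640 float32, m along the optical axis (not along the pixel's ray), 0 where there is no reading.
- eyes.calibration(name): a dict with "fx", "fy", "cx", "cy" (pixels), "distortion" ([k1, k2, p1, p2, k3] as OpenCV has them; the pictures are not rectified), "rvec" (rotation vector, rad) and "tvec" (3), from world to camera coordinates, as OpenCV has them. Camera axes: x right, y down, z forward; pixel columns grow to the right and rows downward; lengths in m; the calibration is good to about 2 mm. A picture is of the moment at which its call begins. calibration takes no time and is no camera call.
- order.hand_in(): hands the job in, once; it reports no verdict.
The state is a dict: "clock": time; "joint_pos": joint angles; "joint_velocities": joint speeds; "tau": joint torques, N m; "position": TCP position; "ee_rot": TCP orientation; "ft_force": force on the tool from outside, world axes, zero at the start; "torque": the same for the moment, N m; "grip_width": opening from 0.0 (shut) to 1.0 (fully open).
Only numpy, scipy, OpenCV 4.12 (cv2) and the standard library are available. Lean on these libraries where they do the work, as an engineer would, in place of code of your own. Each camera call takes 0.05 s, during which the arm holds its last target. There are 200 camera calls.

## Working session

There is one attempt and no reset: what is moved stays moved. The work goes in short steps, Python scripts to look and compute and a tool call to move; the robot and the scene stay as the last step left them, time stands still between calls to the robot, and variables do not carry over. Pictures are saved under pics/ and viewed, about 8 in all and at most 12, crops included, and the job is handed in when it is done.

Besides the shell and the picture viewer there is one more tool, called after "Emit:" by a JSON object that holds its "method" and its "body", one argument or row to a line. servo_tool: Moves the arm, as the interface text tells. Its arguments: {"type":"object","properties":{"deltas":{"type":"array"},"force":{"type":"number"}},"required":["deltas"]}

```bash
mkdir -p pics; cat > h.py <<'E'
import numpy as np, cv2
from workcell import telemetry, eyes, order
from scipy.spatial.transform import Rotation as R
def snap(n):
    im,d=eyes.camera(n); np.savez(f'{n}.npz',im=im,d=d); return im,d
def load(n):
    z=np.load(f'{n}.npz'); return z['im'],z['d']
def cal(n):
    c=eyes.calibration(n); K=np.array([[c['fx'],0,c['cx']],[0,c['fy'],c['cy']],[0,0,1]])
    Rm=cv2.Rodrigues(np.array(c['rvec'],float))[0]; return K,np.array(c['distortion'],float),Rm,np.array(c['tvec'],float).ravel()
def rays(n,px):
    K,D,Rm,t=cal(n); u=cv2.undistortPoints(np.array(px,float).reshape(-1,1,2),K,D).reshape(-1,2)
    return -Rm.T@t, np.c_[u,np.ones(len(u))]@Rm
def plane(n,px,z):
    o,d=rays(n,px); return o+d*((z-o[2])/d[:,2])[:,None]
def proj(n,P):
    K,D,Rm,t=cal(n); return cv2.projectPoints(np.array(P,float).reshape(-1,1,3),cv2.Rodrigues(Rm)[0],t,K,D)[0].reshape(-1,2)
def cloud(n,d):
    v,u=np.mgrid[:400,:640]; o,r=rays(n,np.c_[u.ravel(),v.ravel()]); return (o+r*d.reshape(-1,1)).reshape(400,640,3)
def state():
    s=telemetry.get_obs(); e=R.from_quat(s['ee_rot']).as_matrix()
    print('t',s['clock'],'p',np.round(s['position'],4),'q',np.round(s['joint_pos'],3),'F',np.round(s['ft_force'],2),'g',s['grip_width']); print(np.round(e,3)); return s,e
E
python3 - <<'E'
from h import *
state()
for n in('scene','top'):
    im,d=snap(n); cv2.imwrite(f'pics/{n}0.png',im); K,D,Rm,t=cal(n); print(n,K[0,0],-Rm.T@t,Rm[2])
E
```

```text
t 0.0 p [ 0.2811 -0.5578  0.2305] q [ 1.081  0.333 -0.065  1.461  0.022  1.35  -0.088] F [ 0.32 -0.36  0.45] g 0.9992524112800257
[[ 0.45  -0.893 -0.001]
 [-0.893 -0.45   0.001]
 [-0.001  0.    -1.   ]]
scene 398.7739440329846 [ 1.10898438 -0.17502363  0.63657468] [-0.67742667  0.23104106 -0.69836462]
top 489.4221714360655 [0.39658474 0.01527264 1.33884875] [ 0.17053122 -0.00164389 -0.9853509 ]
```

View pics/scene0.png

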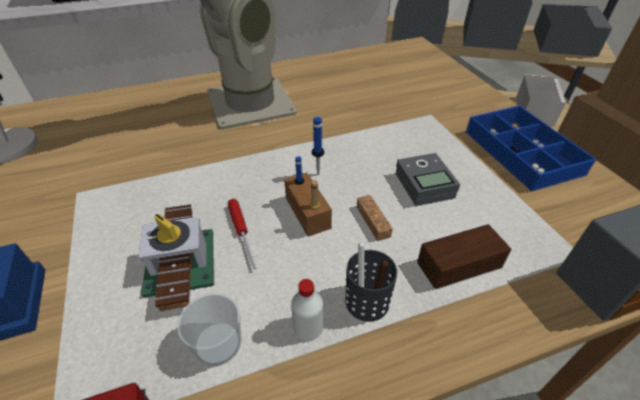

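View pics/top0.png

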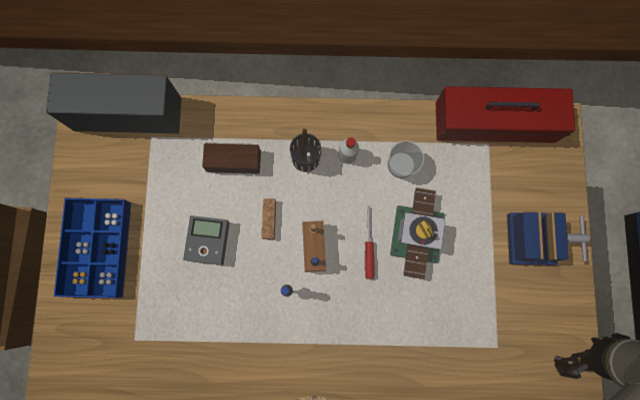

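Scene view: blue-handled candidates are one in the wooden block (scene 298,170; top 315,261) and a bigger, free-standing one (scene 318,140; top 287,291). The block one fits the description because it hangs in a hole of the block. The readout is at top (206,240), with its well at (203,251). The thumbscrew is at top (424,230). I'll enlarge to confirm.

```bash
python3 - <<'E'
from h import *
a,da=load('top'); s,ds=load('scene')
def c(im,u,v,w,h,k): return cv2.resize(im[v:v+h,u:u+w],None,fx=k,fy=k,interpolation=cv2.INTER_CUBIC)
o=np.vstack([np.hstack([c(a,270,210,80,60,5),c(a,385,200,80,60,5)]),np.hstack([c(s,270,110,80,60,5)[:, :],c(s,130,200,80,60,5)])])
cv2.imwrite('pics/crop1.png',o)
P=cloud('top',da)
hsv=cv2.cvtColor(a,cv2.COLOR_BGR2HSV)
def blobs(m,name,amin=4):
    n,l,st,ce=cv2.connectedComponentsWithStats(m.astype(np.uint8))
    for i in range(1,n):
        if st[i,4]>=amin:
            Q=P[l==i]; print(name,np.round(ce[i],1),st[i,4],'zmed',np.round(np.median(Q,0),3),'zmax',Q[:,2].max().round(3))
roi=np.zeros((400,640),bool); roi[170:310,170:460]=1
blobs(roi&(hsv[...,0]>100)&(hsv[...,0]<130)&(hsv[...,1]>120),'blue')
blobs(roi&(hsv[...,0]>18)&(hsv[...,0]<32)&(hsv[...,1]>150)&(hsv[...,2]>100),'yellow')
# tops by height bands
x,y,z=P[...,0],P[...,1],P[...,2]
for nm,(u0,u1,v0,v1),(z0,z1) in [('holder',(295,335,212,282),(.052,.066)),('readout',(175,240,205,275),(.039,.052)),('disc',(390,460,190,270),(.075,.1)),('sand',(255,285,190,250),(.02,.04))]:
    m=np.zeros((400,640),bool); m[v0:v1,u0:u1]=1; m&=(z>z0)&(z<z1)
    r=cv2.minAreaRect((P[m][:,:2]*1000).astype(np.float32)); print(nm,m.sum(),np.round(r[0]),np.round(r[1]),r[2],'z',np.median(z[m]))
print('handle stat px; holes: plane estimate')
print(np.round(plane('top',[[315.5,261.5],[316,230],[203.5,251.5],[424.5,230]],.126),3))
print('well',plane('top',[[203.5,251.5]],.045))
E
```

```text
blue [314.6 259.9] 17 zmed [0.474 0.007 0.124] zmax 0.129
blue [284.8 290. ] 41 zmed [0.399 0.077 0.158] zmax 0.164
yellow [425.2 227. ] 49 zmed [ 0.564 -0.267  0.124] zmax 0.128
yellow [419.8 231.8] 69 zmed [ 0.554 -0.26   0.089] zmax 0.096
holder 977 [518.  11.] [130.  56.] 4.1646246910095215 z 0.0585897510678457
readout 1640 [528. 300.] [101. 122.] 84.8009262084961 z 0.043823886889504005
disc 1118 [ 560. -270.] [104.  81.] 81.33793640136719 z 0.08267745106972169
sand 504 [591. 136.] [ 34. 109.] 89.4713363647461 z 0.028320992033995296
handle stat px; holes: plane estimate
[[ 0.47   0.006  0.126]
 [ 0.548  0.006  0.126]
 [ 0.489  0.283  0.126]
 [ 0.554 -0.265  0.126]]
well [[0.4950441 0.3008255 0.045    ]]
```

View pics/crop1.png

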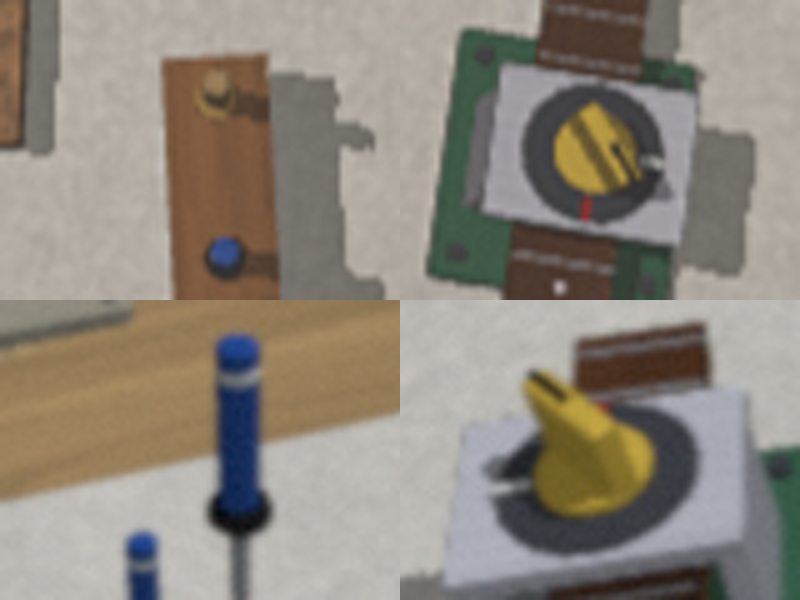

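The block stylus's top is at z≈0.126, which matches 111 mm plus 15 mm. The free-standing one reaches 0.16, so it is the oversized one. Holder hole 0 is at about (0.475, 0.0075), and the jig yaw is about −8.7°. Moving towards the stylus.

Emit:
{"method": "servo_tool", "body": {
  "deltas": [
    [[-2.8,-2.9,0],0,4],
    [[-2.8,-2.9,0],0,4],
    [[-2.8,-2.9,0],0,4],
    [[-2.8,-2.9,0],0,4],
    [[-2.8,-2.9,0],0,4],
    [[-2.8,-2.9,0],0,4],
    [[-2.8,-2.9,0],0,4],
    [[-2.8,-2.9,0],0,4],
    [[-2.8,-2.9,0],0,4],
    [[-2.8,-2.9,0],0,4],
    [[-2.8,-2.9,0],0,4],
    [[-2.8,-2.9,0],0,4]
  ],
  "force": 30
}}

```text
clock: 1.1
position: [0.4391, -0.0925, 0.2245]
ee_rot: [0.847, -0.531, -0.004, 0.002]
ft_force: [0.9, -0.1, 0.7]
grip_width: 0.466
```

```bash
cat >> h.py <<'E'
def plan(x,y,z,yaw=None):
    s,e=state(); d=np.array([x,y,z])-s['position']
    cy=np.degrees(np.arctan2(e[1,0],e[0,0])); print('tool cm',np.round(e.T@d*100,2),'yaw',cy.round(2))
    if yaw is not None: 
        w=(yaw-cy+180)%360-180; print('turn rad (tool z)',np.round(-np.radians(w),3)); 
        a=np.radians(yaw); Rm=np.array([[np.cos(a),np.sin(a),0],[np.sin(a),-np.cos(a),0],[0,0,-1.]]); print('tool cm after turn',np.round(Rm.T@d*100,2))
E
python3 -c "
from h import *
plan(.4745,.0075,.18,-86)"
```

```text
t 1.1 p [ 0.4391 -0.0925  0.2245] q [ 0.613 -0.023 -0.494  1.88  -0.012  1.292 -0.998] F [ 0.92 -0.06  0.73] g 0.46585397278209545
[[ 0.435 -0.9   -0.009]
 [-0.9   -0.435  0.001]
 [-0.005  0.008 -1.   ]]
tool cm [-7.44 -7.57  4.43] yaw -64.19
turn rad (tool z) 0.381
tool cm after turn [-9.73 -4.23  4.45]
```

Emit:
{"method": "servo_tool", "body": {
  "deltas": [
    [[-2.2,-1.9,1],0.1,4],
    [[-2.2,-1.8,1],0.1,4],
    [[-2.3,-1.4,1],0.1,4],
    [[-2.3,-1,1],0.08,4],
    [[-1,-0.4,0.5],0,4],
    [[0,0,0],0,4]
  ]
}}

```text
clock: 1.6
position: [0.4746, 0.0387, 0.1778]
ee_rot: [0.729, -0.684, -0.004, 0.001]
ft_force: [0.1, -0.2, -0.6]
grip_width: 0.464
```

```bash
python3 -c "
from h import *
plan(.4745,.0075,.081,-86)"
```

```text
t 1.6 p [0.4746 0.0387 0.1778] q [ 0.444  0.094 -0.642  1.878  0.056  1.195 -1.724] F [ 0.14 -0.18 -0.62] g 0.4639839635664148
[[ 0.064 -0.998 -0.007]
 [-0.998 -0.064  0.003]
 [-0.003  0.007 -1.   ]]
tool cm [3.15 0.14 9.67] yaw -86.32
turn rad (tool z) -0.006
tool cm after turn [3.12 0.23 9.68]
```

Emit:
{"method": "servo_tool", "body": {
  "deltas": [
    [[1.6,0.1,1],0,4],
    [[1.5,0.1,1],0,4],
    [[0,0,0],0,4],
    [[0,0,0],0,4]
  ]
}}

```text
clock: 1.93
position: [0.4736, 0.0064, 0.1573]
ee_rot: [0.731, -0.682, -0.004, 0.002]
ft_force: [-0.2, 0.8, -0.1]
grip_width: 0.467
```

```bash
python3 -c "
from h import *
im,d=snap('top'); sc,ds=snap('scene')
cv2.imwrite('pics/c2.png',np.hstack([cv2.resize(im[200:300,250:350],None,fx=4,fy=4),cv2.resize(sc[120:220,240:340],None,fx=4,fy=4)]))
plan(.4745,.0075,.081,-86)"
```

```text
t 2.0333 p [0.4739 0.0067 0.1576] q [ 0.48   0.108 -0.614  1.908  0.064  1.153 -1.66 ] F [ 0.4  -0.56  0.97] g 0.4720487057488701
[[ 0.069 -0.998 -0.008]
 [-0.998 -0.069  0.003]
 [-0.003  0.008 -1.   ]]
tool cm [-0.05 -0.13  7.66] yaw -86.05
turn rad (tool z) -0.001
tool cm after turn [-0.07 -0.07  7.66]
```

View pics/c2.png

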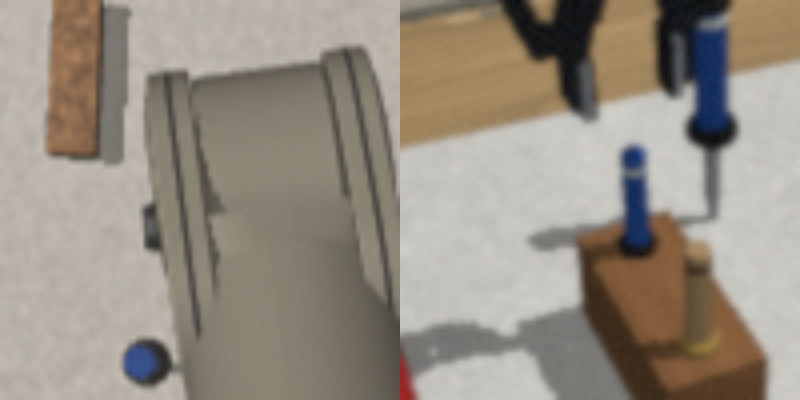

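The open fingers stand either side above the block's stylus (crop 632,150). The big stylus is clear. Descending.

Emit:
{"method": "servo_tool", "body": {
  "deltas": [
    [[0,-0.05,2],0,4],
    [[0,-0.05,2],0,4],
    [[0,0,2],0,4],
    [[0,0,1.4],0,4],
    [[0,0,0.2],0,4],
    [[0,0,0],0,4]
  ]
}}

```text
clock: 2.53
position: [0.4776, 0.009, 0.084]
ee_rot: [0.732, -0.682, -0.001, -0.001]
ft_force: [-0.5, -0.2, 1.6]
grip_width: 0.472
```

```bash
python3 -c "
from h import *
plan(.4745,.0075,.081,-86)"
```

```text
t 2.5333 p [0.4776 0.009  0.084 ] q [ 0.451  0.207 -0.609  1.981  0.138  0.993 -1.723] F [-0.5  -0.19  1.6 ] g 0.47189482871519883
[[ 0.07  -0.998  0.   ]
 [-0.998 -0.07   0.003]
 [-0.002 -0.001 -1.   ]]
tool cm [0.13 0.32 0.3 ] yaw -85.96
turn rad (tool z) 0.001
tool cm after turn [0.13 0.32 0.3 ]
```

Emit:
{"method": "servo_tool", "body": {
  "deltas": [
    [[0.1,0.25,0.2],0,4],
    [[0,0,0],0,0],
    [[0,0,0],0,0],
    [[0,0,0],0,0],
    [[0,0,0],0,0],
    [[0,0,0],0,0]
  ],
  "force": 30
}}

```text
clock: 3.03
position: [0.4773, 0.0082, 0.0863]
ee_rot: [0.732, -0.682, 0.002, -0.003]
ft_force: [0.3, 0.0, -0.6]
grip_width: 0.152
```

```bash
python3 -c "
from h import *
plan(.4745,.0075,.081,-86)"
```

```text
t 3.0333 p [0.4773 0.0082 0.0863] q [ 0.455  0.199 -0.609  1.985  0.134  0.991 -1.719] F [ 0.33  0.02 -0.63] g 0.15248370127568442
[[ 0.071 -0.997  0.006]
 [-0.997 -0.071  0.002]
 [-0.001 -0.006 -1.   ]]
tool cm [0.05 0.29 0.53] yaw -85.93
turn rad (tool z) 0.001
tool cm after turn [0.05 0.28 0.53]
```

Emit:
{"method": "servo_tool", "body": {
  "deltas": [
    [[0,0,0],0,0],
    [[0,0,-0.8],0,0],
    [[0,0,-1.6],0,0],
    [[0,0,-2],0,0],
    [[0,0,-2],0,0],
    [[0,0,-1.5],0,0],
    [[0,0,-0.3],0,0],
    [[0,0,0],0,0]
  ],
  "force": 60
}}

```text
clock: 3.7
position: [0.4761, 0.0085, 0.1744]
ee_rot: [0.732, -0.681, 0.001, -0.003]
ft_force: [-0.1, -0.2, -0.6]
grip_width: 0.141
```

```bash
python3 -c "
from h import *
im,d=load('top')
# well refine: white ring
hsv=cv2.cvtColor(im,cv2.COLOR_BGR2HSV); c=im[240:263,190:216]; 
z=np.load('top.npz')
m=(hsv[...,1]<60)&(hsv[...,2]>150); m[:243]=0;m[261:]=0;m[:,:194]=0;m[:,213:]=0
v,u=np.nonzero(m); (cx,cy),r=cv2.minEnclosingCircle(np.c_[u,v].astype(np.float32)); print('ring',u.mean(),v.mean(),cx,cy,r,len(u)); print(plane('top',[[u.mean(),v.mean()],[cx,cy]],.045))
a=np.radians(84.8-90); print('from rect', .528-.03*np.cos(a), .300-.03*np.sin(a))
plan(.4955,.302,.17,-60)"
```

```text
ring 203.02702702702703 250.40540540540542 203.0 250.5 4.924529075622559 37
[[0.49789874 0.30224118 0.045     ]
 [0.49764827 0.30229735 0.045     ]]
from rect 0.4981234680415209 0.3027189774059334
t 3.7 p [0.4761 0.0085 0.1744] q [ 0.485  0.084 -0.618  1.893  0.051  1.174 -1.649] F [-0.14 -0.25 -0.58] g 0.14070322379713843
[[ 0.072 -0.997  0.005]
 [-0.997 -0.072  0.002]
 [-0.002 -0.006 -1.   ]]
tool cm [-29.13  -4.04   0.52] yaw -85.87
turn rad (tool z) -0.452
tool cm after turn [-24.45 -16.35   0.44]
```

Emit:
{"method": "servo_tool", "body": {
  "deltas": [
    [[-2,-0.3,0],0,0],
    [[-3.4,-0.5,0],0,0],
    [[-3.4,-0.5,0],0,0],
    [[-3.4,-0.5,0],0,0],
    [[-3.4,-0.5,0],0,0],
    [[-3.4,-0.5,0],0,0],
    [[-3.4,-0.5,0],0,0],
    [[-2,-0.3,0],0,0],
    [[-1,-0.1,0],0,0],
    [[0,0,0],0,0]
  ]
}}

```text
clock: 4.53
position: [0.4931, 0.272, 0.1664]
ee_rot: [0.729, -0.684, -0.001, 0.001]
ft_force: [-1.0, -0.5, -0.7]
grip_width: 0.145
```

```bash
python3 -c "
from h import *
plan(.4979,.3024,.15,-64)"
```

```text
t 4.5333 p [0.4931 0.272  0.1664] q [ 0.06   0.34  -0.772  1.678  0.247  1.227 -2.274] F [-1.   -0.46 -0.65] g 0.14504640852859493
[[ 0.064 -0.998 -0.003]
 [-0.998 -0.064  0.001]
 [-0.001  0.003 -1.   ]]
tool cm [-3.   -0.68  1.64] yaw -86.34
turn rad (tool z) -0.39
tool cm after turn [-2.52 -1.77  1.64]
```

Emit:
{"method": "servo_tool", "body": {
  "deltas": [
    [[0,0,0],-0.1,0],
    [[0,0,0],-0.1,0],
    [[0,0,0],-0.1,0],
    [[0,0,0],-0.1,0],
    [[-1.2,-0.9,0.8],0,0],
    [[-1.2,-0.8,0.8],0,0],
    [[0,0,0],0,0],
    [[0,0,0],0,0]
  ]
}}

```text
clock: 5.2
position: [0.4985, 0.2875, 0.1449]
ee_rot: [0.854, -0.521, -0.001, 0.006]
ft_force: [-0.2, -0.8, -0.7]
grip_width: 0.148
```

```bash
python3 -c "
from h import *
sc,ds=snap('scene'); im,d=snap('top')
cv2.imwrite('pics/c3.png',np.hstack([cv2.resize(im[200:290,160:250],None,fx=4.44,fy=4.44),cv2.resize(sc[80:220,360:500],None,fx=400/140,fy=400/140)]))
plan(.4979,.3024,.12)
s=telemetry.get_obs()['position']; print(proj('scene',[s-[0,0,.0713],s,[.4979,.3024,.045]]))"
```

```text
t 5.3 p [0.4986 0.2875 0.1452] q [ 0.06   0.415 -0.823  1.66   0.321  1.22  -1.933] F [ 0.46 -0.66 -0.49] g 0.14579776158327637
[[ 0.457 -0.889 -0.008]
 [-0.889 -0.457 -0.009]
 [ 0.004  0.011 -1.   ]]
tool cm [-1.37 -0.65  2.51] yaw -62.81
[[418.67253341 155.36893313]
 [424.27979104 128.94927941]
 [422.06072972 163.69370522]]
```

View pics/c3.png

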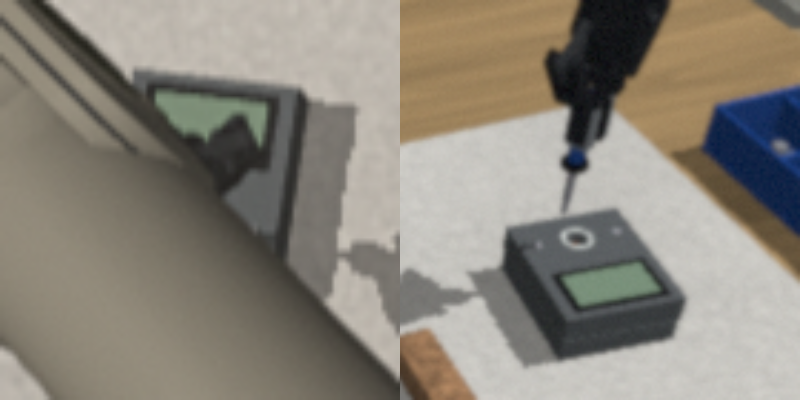

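Tip seen at about scene (417.5,154), predicted (418.7,155.4). The well is at (422,163.3), predicted (422.1,163.7). Agreement is about 1 px, so I'll hover over the well and compare once more.

Emit:
{"method": "servo_tool", "body": {
  "deltas": [
    [[-0.7,-0.35,0.7],0,0],
    [[-0.7,-0.3,0.7],0,0],
    [[0,0,0.4],0,0],
    [[0,0,0],0,0],
    [[0,0,0],0,0]
  ]
}}

```text
clock: 5.72
position: [0.4984, 0.3019, 0.1258]
ee_rot: [0.853, -0.522, -0.0, 0.006]
ft_force: [-0.0, -0.1, -1.1]
grip_width: 0.143
```

```bash
python3 -c "
from h import *
sc,ds=snap('scene')
cv2.imwrite('pics/c4.png',cv2.resize(sc[125:185,385:465],None,fx=8,fy=8,interpolation=cv2.INTER_CUBIC))
plan(.4979,.3024,.12)
s=telemetry.get_obs()['position']; print(proj('scene',[s-[0,0,.0713],s-[0,0,.025],[.4979,.3024,.045]]))"
```

```text
t 5.7667 p [0.4984 0.3017 0.1258] q [ 0.022  0.45  -0.813  1.661  0.35   1.194 -1.974] F [-0.59 -0.29 -0.27] g 0.1497516475019927
[[ 0.454 -0.891 -0.006]
 [-0.891 -0.454 -0.01 ]
 [ 0.006  0.01  -1.   ]]
tool cm [-0.09  0.01  0.58] yaw -62.97
[[422.63206459 160.68258425]
 [426.27234628 144.38283699]
 [422.06072972 163.69370522]]
```

View pics/c4.png

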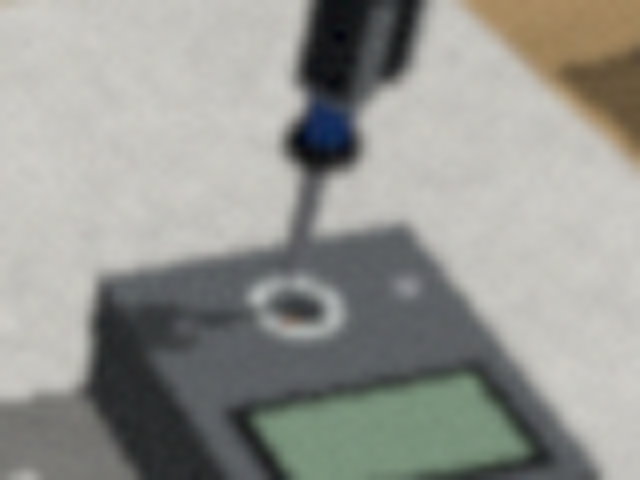

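Tip at crop (291,280), well centre (297,307). The tip sits about 3 mm to the −y side of where the TCP suggests, which matches the off-centre grasp I measured earlier. Correcting, then descending.

Emit:
{"method": "servo_tool", "body": {
  "deltas": [
    [[-0.15,-0.3,0],0,0],
    [[0,0,0],0,0],
    [[0,0,0.6],0,0],
    [[0,0,0.5],0,0],
    [[0,0,0],0,0]
  ]
}}

```text
clock: 6.18
position: [0.5011, 0.3045, 0.1145]
ee_rot: [0.853, -0.522, 0.0, 0.005]
ft_force: [-0.1, 0.3, -0.8]
grip_width: 0.142
```

```bash
python3 -c "
from h import *
sc,ds=snap('scene')
cv2.imwrite('pics/c5.png',cv2.resize(sc[125:185,385:465],None,fx=8,fy=8,interpolation=cv2.INTER_CUBIC))
plan(.5003,.3044,.1043)
"
```

```text
t 6.2333 p [0.5012 0.3045 0.1148] q [ 0.011  0.469 -0.805  1.663  0.364  1.177 -1.985] F [ 0.08 -0.33  0.52] g 0.14291890415870168
[[ 0.454 -0.891 -0.005]
 [-0.891 -0.454 -0.009]
 [ 0.006  0.009 -1.   ]]
tool cm [-0.03  0.07  1.05] yaw -63.0
```

View pics/c5.png

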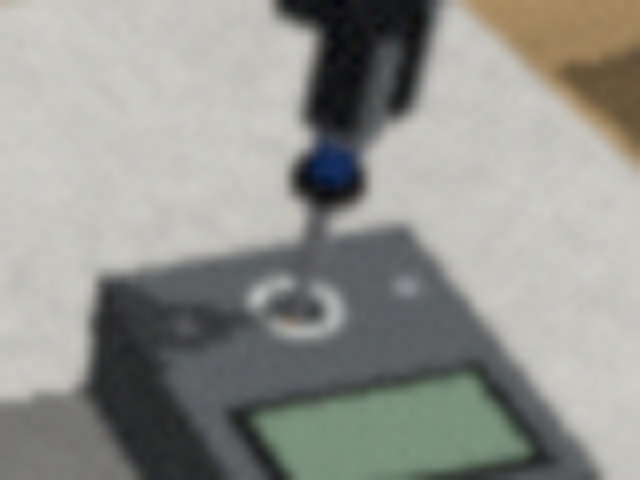

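The tip (crop 301,299) is entering the well mouth (297,307). Pressing down now.

Emit:
{"method": "servo_tool", "body": {
  "deltas": [
    [[0,0.05,0.5],0,0],
    [[0,0,0.4],0,0],
    [[0,0,0.2],0,0],
    [[0,0,0],0,0]
  ]
}}

```text
clock: 6.57
position: [0.501, 0.3043, 0.1032]
ee_rot: [0.853, -0.523, 0.001, 0.005]
ft_force: [0.5, -0.8, 3.0]
grip_width: 0.149
```

```bash
python3 -c "
from h import *
plan(.5003,.3044,.1043)
"
```

```text
t 6.5667 p [0.501  0.3043 0.1032] q [ 0.007  0.48  -0.8    1.675  0.375  1.155 -1.993] F [ 0.52 -0.84  3.  ] g 0.1489547836793775
[[ 0.454 -0.891 -0.004]
 [-0.891 -0.454 -0.009]
 [ 0.006  0.008 -1.   ]]
tool cm [-0.04  0.06 -0.11] yaw -63.01
```

Emit:
{"method": "servo_tool", "body": {
  "deltas": [
    [[0,0,0.2],0,0],
    [[0,0,0.2],0,0],
    [[0,0,0.1],0,0]
  ]
}}

```text
clock: 6.82
position: [0.5022, 0.3053, 0.1021]
ee_rot: [0.853, -0.523, 0.002, 0.004]
ft_force: [-5.4, -4.1, 12.0]
grip_width: 0.146
```

12 N at the hard stop is well past the 4 N needed, so the button is bottomed. Holding briefly, then retracting.

Emit:
{"method": "servo_tool", "body": {
  "deltas": [
    [[0,0,0],0,0],
    [[0,0,-0.6],0,0],
    [[0,0,-1],0,0],
    [[0,0,-1.5],0,0],
    [[0,0,-2],0,0],
    [[0,0,-1.5],0,0],
    [[0,0,-0.5],0,0],
    [[0,0,0],0,0]
  ]
}}

```text
clock: 7.48
position: [0.5017, 0.3061, 0.1794]
ee_rot: [0.853, -0.522, 0.002, 0.004]
ft_force: [0.9, -0.3, -1.3]
grip_width: 0.145
```

```bash
python3 -c "
from h import *
snap('scene')
plan(.4773,.0082,.175,-86)
"
```

```text
t 7.5333 p [0.5016 0.306  0.1789] q [ 0.031  0.407 -0.831  1.594  0.316  1.285 -1.951] F [0.01 0.21 0.31] g 0.14357728100775452
[[ 0.454 -0.891 -0.001]
 [-0.891 -0.454 -0.009]
 [ 0.007  0.005 -1.   ]]
tool cm [25.42 15.7   0.65] yaw -62.98
turn rad (tool z) 0.402
tool cm after turn [29.54  4.51  0.39]
```

Emit:
{"method": "servo_tool", "body": {
  "deltas": [
    [[1.8,1.1,0],0,0],
    [[3,1.9,0],0,0],
    [[3,1.9,0],0,0],
    [[3,1.9,0],0,0],
    [[3,1.9,0],0,0],
    [[3,1.9,0],0,0],
    [[3,1.9,0],0,0],
    [[2,1.2,0],0,0],
    [[0.5,0.3,0],0.1,0],
    [[0,0,0],0.1,0],
    [[0,0,0],0.1,0],
    [[0,0,0],0.1,0]
  ]
}}

```text
clock: 8.53
position: [0.4697, 0.0282, 0.1687]
ee_rot: [0.727, -0.687, -0.003, 0.009]
ft_force: [0.5, -0.7, -0.3]
grip_width: 0.143
```

```bash
python3 -c "
from h import *
plan(.4773,.0082,.16,-86)
"
```

```text
t 8.5333 p [0.4697 0.0282 0.1687] q [ 0.529  0.107 -0.719  1.891  0.08   1.189 -1.733] F [ 0.46 -0.72 -0.31] g 0.1433086502942603
[[ 0.057 -0.998 -0.017]
 [-0.998 -0.056 -0.008]
 [ 0.007  0.017 -1.   ]]
tool cm [ 2.04 -0.66  0.88] yaw -86.76
turn rad (tool z) -0.013
tool cm after turn [ 2.05 -0.62  0.87]
```

Emit:
{"method": "servo_tool", "body": {
  "deltas": [
    [[1,-0.4,0.5],-0.01,0],
    [[1,-0.4,0.5],0,0],
    [[0,0,0],0,0],
    [[0,0,0],0,0]
  ]
}}

```text
clock: 8.87
position: [0.4781, 0.0056, 0.155]
ee_rot: [0.732, -0.682, -0.005, 0.01]
ft_force: [-0.2, 0.7, -0.1]
grip_width: 0.147
```

```bash
python3 -c "
from h import *
sc,ds=snap('scene')
cv2.imwrite('pics/c6.png',cv2.resize(sc[130:230,260:350],None,fx=6,fy=6,interpolation=cv2.INTER_CUBIC))
s,e=state(); print(proj('scene',[s['position']+.0695*e[:,2],[.476,.008,.06]]))
plan(.479,.009,.0845,-86)
"
```

```text
t 8.9167 p [0.478  0.0053 0.1549] q [ 0.547  0.143 -0.699  1.888  0.105  1.168 -1.691] F [-0.38 -1.08 -0.26] g 0.1500513218287822
[[ 0.07  -0.997 -0.021]
 [-0.998 -0.07  -0.008]
 [ 0.007  0.021 -1.   ]]
[[297.89187718 173.85622745]
 [299.71001836 182.2748187 ]]
t 8.9167 p [0.478  0.0053 0.1549] q [ 0.547  0.143 -0.699  1.888  0.105  1.168 -1.691] F [-0.38 -1.08 -0.26] g 0.1500513218287822
[[ 0.07  -0.997 -0.021]
 [-0.998 -0.07  -0.008]
 [ 0.007  0.021 -1.   ]]
tool cm [-0.4  -0.27  7.04] yaw -85.99
turn rad (tool z) 0.0
tool cm after turn [-0.36 -0.12  7.04]
```

View pics/c6.png

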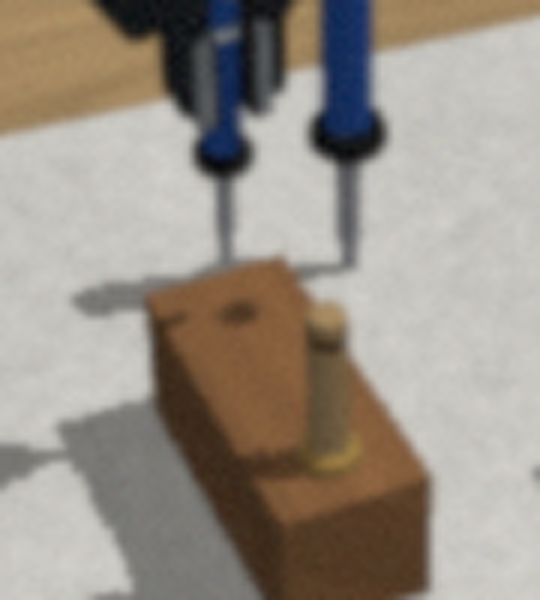

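Tip (crop 228,265), hole (239,312). It needs about +1 mm in x and +4 mm in y, consistent with the numbers. Correcting, then lowering in stages.

Emit:
{"method": "servo_tool", "body": {
  "deltas": [
    [[-0.36,-0.13,0],0,0],
    [[0,0,0.3],0,0],
    [[0,0,1],0,0],
    [[0,0,0.8],0,0],
    [[0,0,0],0,0],
    [[0,0,0],0,0]
  ]
}}

```text
clock: 9.42
position: [0.4784, 0.0106, 0.1313]
ee_rot: [0.733, -0.68, -0.005, 0.01]
ft_force: [-0.3, 0.2, -0.1]
grip_width: 0.148
```

```bash
python3 -c "
from h import *
plan(.479,.009,.0845,-86)
"
```

```text
t 9.4167 p [0.4784 0.0106 0.1313] q [ 0.532  0.174 -0.701  1.913  0.129  1.12  -1.715] F [-0.33  0.23 -0.13] g 0.1482363975632803
[[ 0.076 -0.997 -0.021]
 [-0.997 -0.076 -0.007]
 [ 0.006  0.022 -1.   ]]
tool cm [ 0.14 -0.15  4.68] yaw -85.66
turn rad (tool z) 0.006
tool cm after turn [ 0.17 -0.05  4.68]
```

Emit:
{"method": "servo_tool", "body": {
  "deltas": [
    [[0.16,-0.05,0],0,0],
    [[0,0,0.5],0,0],
    [[0,0,0.8],0,0],
    [[0,0,0.5],0,0],
    [[0,0,0],0,0]
  ]
}}

```text
clock: 9.83
position: [0.4788, 0.0088, 0.1117]
ee_rot: [0.733, -0.68, -0.005, 0.01]
ft_force: [-0.6, 0.1, -0.3]
grip_width: 0.148
```

```bash
python3 -c "
from h import *
sc,ds=snap('scene')
plan(.479,.009,.0845,-86)
"
```

```text
t 9.8833 p [0.4789 0.0088 0.112 ] q [ 0.526  0.2   -0.696  1.932  0.15   1.081 -1.729] F [-0.16  0.78 -0.65] g 0.1483389809988505
[[ 0.076 -0.997 -0.021]
 [-0.997 -0.076 -0.008]
 [ 0.006  0.021 -1.   ]]
tool cm [-0.04 -0.07  2.75] yaw -85.64
turn rad (tool z) 0.006
tool cm after turn [-0.02 -0.02  2.75]
```

Emit:
{"method": "servo_tool", "body": {
  "deltas": [
    [[0,-0.03,0.8],0,0],
    [[0,-0.03,0.9],0,0],
    [[0,0,0.6],0,0],
    [[0,0,0.2],0,0],
    [[0,0,0],0,0]
  ]
}}

```text
clock: 10.3
position: [0.4794, 0.0086, 0.0848]
ee_rot: [0.733, -0.68, -0.005, 0.009]
ft_force: [-1.7, -0.9, 9.4]
grip_width: 0.149
```

```bash
python3 -c "
from h import *
plan(.479,.009,.0845,-86)
"
```

```text
t 10.3 p [0.4794 0.0086 0.0848] q [ 0.513  0.24  -0.689  1.957  0.183  1.026 -1.755] F [-1.73 -0.88  9.37] g 0.14914123700760043
[[ 0.076 -0.997 -0.02 ]
 [-0.997 -0.076 -0.008]
 [ 0.006  0.02  -1.   ]]
tool cm [-0.04  0.04  0.03] yaw -85.64
turn rad (tool z) 0.006
tool cm after turn [-0.04  0.04  0.03]
```

Seated: 9 N up at the expected height. Releasing and rising.

Emit:
{"method": "servo_tool", "body": {
  "deltas": [
    [[0,0,-0.05],0,4],
    [[0,0,0],0,4],
    [[0,0,0],0,4],
    [[0,0,-1],0,4],
    [[0,0,-2],0,4],
    [[0,0,-2.5],0,4],
    [[0,0,-3],0,4],
    [[0,0,-3],0,4],
    [[0,0,-1],0,4],
    [[0,0,0],0,4]
  ]
}}

```text
clock: 11.13
position: [0.4809, 0.0108, 0.2189]
ee_rot: [0.734, -0.679, -0.006, 0.009]
ft_force: [-0.5, 0.4, -1.0]
grip_width: 0.465
```

```bash
python3 - <<'E'
from h import *
sc,ds=snap('scene')
# jig measurement from the first top picture is stale on disk; take new
im,d=snap('top')
k=lambda a,f:cv2.resize(a,(400,400),interpolation=cv2.INTER_CUBIC)
cv2.imwrite('pics/c7.png',np.hstack([k(sc[140:240,250:350],4),k(im[205:255,400:450],8)]))
c=im[205:255,400:450]; h=cv2.cvtColor(c,cv2.COLOR_BGR2HSV)
red=((h[...,0]<6)|(h[...,0]>174))&(h[...,1]>130)&(h[...,2]>90)
v,u=np.nonzero(red); print('red',u.mean()+400,v.mean()+205,len(u)); print(plane('top',[[u.mean()+400,v.mean()+205]],.085))
P=cloud('top',d); z=P[...,2]; m=np.zeros_like(z,bool); m[205:255,400:450]=1
# dark disc: circle fit over bridge top
dk=(h[...,2]<90)&(h[...,1]<80); dk=cv2.morphologyEx(dk.astype(np.uint8),cv2.MORPH_CLOSE,np.ones((9,9)))
n,l,st,ce=cv2.connectedComponentsWithStats(dk); i=1+np.argmax(st[1:,4]); cs=cv2.findContours((l==i).astype(np.uint8),0,1)[0][0].reshape(-1,2)+[400,205]
Q=plane('top',cs,.085); e=cv2.fitEllipse((Q[:,:2]*1000).astype(np.float32)); print('disc',e,st[i])
mt=m&(z>.115)&(z<.135); r=cv2.minAreaRect((P[mt][:,:2]*1000).astype(np.float32)); print('bar top depth',mt.sum(),r)
y=((h[...,0]>18)&(h[...,0]<34)&(h[...,1]>120)); print('yellow',y.sum())
dark=(h[...,2]<60); 
state()
E
```

```text
red 421.57142857142856 241.71428571428572 7
[[ 0.52895941 -0.26604954  0.085     ]]
disc ((560.6365356445312, -262.6550598144531), (119.70728302001953, 129.15536499023438), 112.87579345703125) [   0    0   44   50 1031]
bar top depth 90 ((559.776123046875, -270.138671875), (43.2570686340332, 13.380022048950195), 31.891820907592773)
yellow 210
t 11.2333 p [0.4801 0.0106 0.2164] q [ 0.559  0.09  -0.706  1.801  0.063  1.296 -1.656] F [-0.24  0.5  -1.18] g 0.4700954051218056
[[ 0.078 -0.997 -0.024]
 [-0.997 -0.078 -0.006]
 [ 0.004  0.024 -1.   ]]
```

View pics/c7.png

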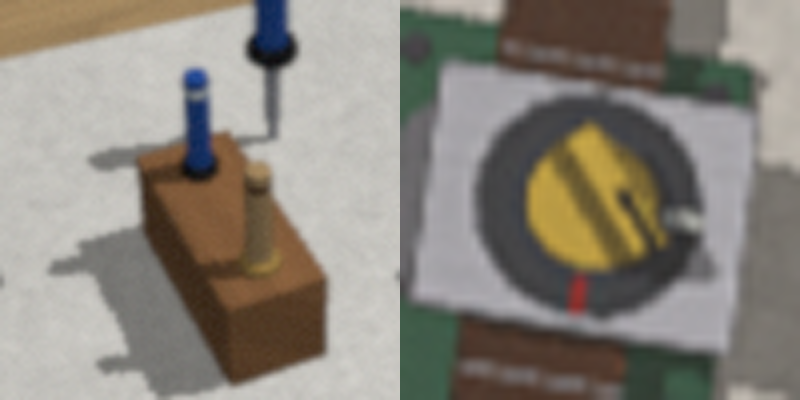

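The stylus is back upright in its hole, with its collar on the block (crop 200,165). The bar centre is (0.560,−0.270) by depth, which agrees with the bridge centre. Its pointer heads −148°, about 0.71 rad short of seated. Moving over the screw.

Emit:
{"method": "servo_tool", "body": {
  "deltas": [
    [[2,-0.4,0.2],0,5],
    [[3.5,-0.7,0.4],0,5],
    [[3.5,-0.7,0.5],0,5],
    [[3.5,-0.7,0.5],0,5],
    [[3.5,-0.7,0.5],0,5],
    [[3.5,-0.7,0.5],0,5],
    [[3.5,-0.7,0.5],0,5],
    [[1.5,-0.3,0],-0.12,5],
    [[0,0,0],-0.12,5],
    [[0,0,0],-0.12,5],
    [[0,0,0],-0.12,5],
    [[0,0,0],0,5]
  ]
}}

```text
clock: 12.23
position: [0.5402, -0.2384, 0.1592]
ee_rot: [0.881, -0.473, -0.024, 0.011]
ft_force: [-0.3, -0.3, 1.0]
grip_width: 0.584
```

```bash
python3 -c "
from h import *
plan(.56,-.27,.15,-58.1)
"
```

```text
t 12.2333 p [ 0.5402 -0.2384  0.1592] q [ 0.799  0.406 -0.595  1.577  0.242  1.284 -0.825] F [-0.26 -0.34  1.01] g 0.5838208592693727
[[ 0.552 -0.832 -0.053]
 [-0.834 -0.553  0.004]
 [-0.032  0.042 -0.999]]
tool cm [3.76 0.06 0.8 ] yaw -56.5
turn rad (tool z) 0.028
tool cm after turn [ 3.73 -0.01  0.92]
```

Emit:
{"method": "servo_tool", "body": {
  "deltas": [
    [[1.5,0,0],0.02,5],
    [[1.5,0,0],0,5],
    [[0.7,0,0],0,5],
    [[0,0,0],0,5],
    [[0,0,0],0,5]
  ]
}}

```text
clock: 12.65
position: [0.5577, -0.2676, 0.1508]
ee_rot: [0.872, -0.488, -0.029, 0.011]
ft_force: [-1.0, 0.6, 0.2]
grip_width: 0.584
```

```bash
python3 -c "
from h import *
plan(.559,-.27,.097,-58.1)
"
```

```text
t 12.65 p [ 0.5577 -0.2676  0.1508] q [ 0.789  0.477 -0.567  1.498  0.266  1.306 -0.832] F [-1.04  0.65  0.23] g 0.5844037528589949
[[ 0.522 -0.851 -0.062]
 [-0.852 -0.524  0.009]
 [-0.04   0.048 -0.998]]
tool cm [ 0.48 -0.24  5.36] yaw -58.49
turn rad (tool z) -0.007
tool cm after turn [0.27 0.02 5.38]
```

Emit:
{"method": "servo_tool", "body": {
  "deltas": [
    [[0.2,-0.1,1],0,5],
    [[0.2,-0.1,1.6],0,5],
    [[0.1,0,1.5],0,5],
    [[0,0,0.9],0,5],
    [[0,0,0],0,5],
    [[0,0,0],0,5]
  ]
}}

```text
clock: 13.15
position: [0.5579, -0.2664, 0.0961]
ee_rot: [0.872, -0.488, -0.03, 0.011]
ft_force: [0.3, 0.1, -0.1]
grip_width: 0.582
```

```bash
python3 -c "
from h import *
sc,_=snap('scene'); cv2.imwrite('pics/c8.png',cv2.resize(sc[190:270,120:220],(750,600),interpolation=cv2.INTER_CUBIC))
plan(.559,-.27,.097,-58.1)
"
```

```text
t 13.2 p [ 0.5579 -0.2663  0.0962] q [ 0.779  0.528 -0.554  1.55   0.295  1.212 -0.856] F [ 0.2   0.16 -0.43] g 0.5898214814036371
[[ 0.522 -0.851 -0.063]
 [-0.852 -0.523  0.01 ]
 [-0.042  0.049 -0.998]]
tool cm [ 0.36  0.1  -0.09] yaw -58.53
turn rad (tool z) -0.008
tool cm after turn [ 0.37  0.1  -0.08]
```

View pics/c8.png

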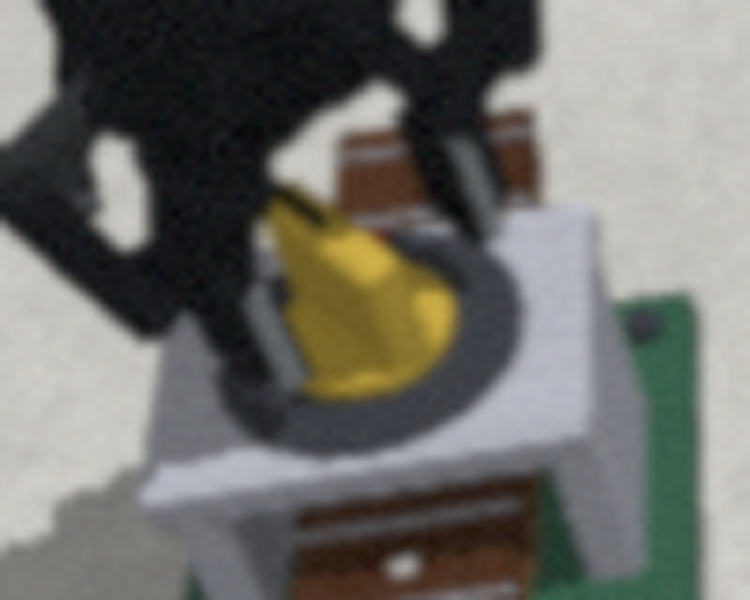

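The fingers straddle the bar (pointer mark at crop 300,205). Centring and closing.

Emit:
{"method": "servo_tool", "body": {
  "deltas": [
    [[0.36,0.1,0],0,5],
    [[0,0,0],0,3],
    [[0,0,0],0,0],
    [[0,0,0],0,0],
    [[0,0,0],0,0],
    [[0,0,0],0,0],
    [[0,0,0],0,0]
  ],
  "force": 50
}}

```text
clock: 13.78
position: [0.5598, -0.2698, 0.0988]
ee_rot: [0.872, -0.488, -0.029, 0.011]
ft_force: [-1.1, 0.5, -2.0]
grip_width: 0.132
```

```bash
python3 -c "
from h import *
plan(.559,-.27,.097,-98.7); print(telemetry.get_obs()['torque'])
"
```

```text
t 13.7833 p [ 0.5598 -0.2698  0.0988] q [ 0.781  0.529 -0.553  1.541  0.296  1.217 -0.851] F [-1.12  0.52 -2.01] g 0.13211857468486318
[[ 0.522 -0.851 -0.061]
 [-0.852 -0.523  0.009]
 [-0.039  0.048 -0.998]]
tool cm [-0.02  0.07  0.19] yaw -58.51
turn rad (tool z) 0.702
tool cm after turn [0.03 0.08 0.18]
[-0.48602142 -0.47851134 -0.05549376]
```

Emit:
{"method": "servo_tool", "body": {
  "deltas": [
    [[0,0,0],0.1,0],
    [[0,0,0],0.1,0],
    [[0,0,0],0.1,0],
    [[0,0,0],0.1,0],
    [[0,0,0],0.1,0],
    [[0,0,0],0,0]
  ]
}}

```text
clock: 14.28
position: [0.5602, -0.2713, 0.0988]
ee_rot: [0.716, -0.697, -0.024, 0.018]
ft_force: [-1.6, 0.4, -1.2]
grip_width: 0.13
```

```bash
python3 -c "
from h import *
plan(.56,-.27,.098,-98.7); print(telemetry.get_obs()['torque'])
"
```

```text
t 14.2833 p [ 0.5602 -0.2713  0.0988] q [ 0.713  0.51  -0.457  1.545  0.245  1.202 -1.338] F [-1.57  0.41 -1.17] g 0.1303471288740369
[[ 0.027 -0.998 -0.059]
 [-1.    -0.027  0.007]
 [-0.009  0.059 -0.998]]
tool cm [-0.13  0.01  0.08] yaw -88.45
turn rad (tool z) 0.179
tool cm after turn [-0.13  0.04  0.08]
[ 0.05623721 -0.02909074 -0.01296652]
```

Emit:
{"method": "servo_tool", "body": {
  "deltas": [
    [[0,0,0],0.06,0],
    [[0,0,0],0.05,0],
    [[0,0,0],0.04,0]
  ]
}}

```text
clock: 14.53
position: [0.5602, -0.2717, 0.0988]
ee_rot: [-0.664, 0.747, 0.022, -0.02]
ft_force: [-0.9, -0.3, -1.9]
grip_width: 0.131
```

```bash
python3 -c "
from h import *
plan(.56,-.27,.098,-98.7); print(telemetry.get_obs()['torque'])
"
```

```text
t 14.5333 p [ 0.5602 -0.2717  0.0988] q [ 0.695  0.505 -0.431  1.546  0.231  1.199 -1.474] F [-0.86 -0.31 -1.9 ] g 0.13113728350157558
[[-0.118 -0.991 -0.059]
 [-0.993  0.117  0.007]
 [ 0.     0.059 -0.998]]
tool cm [-0.17  0.04  0.08] yaw -96.75
turn rad (tool z) 0.034
tool cm after turn [-0.17  0.05  0.08]
[ 0.0124092  -0.15969394  0.02197063]
```

Emit:
{"method": "servo_tool", "body": {
  "deltas": [
    [[0,0,0],0.06,0],
    [[0,0,0],0.06,0]
  ]
}}

```text
clock: 14.7
position: [0.5605, -0.2719, 0.0989]
ee_rot: [-0.62, 0.784, 0.02, -0.021]
ft_force: [11.4, -4.3, -11.4]
grip_width: 0.13
```

```bash
python3 -c "
from h import *
plan(.56,-.27,.098,-98.7); print(telemetry.get_obs()['torque'])
"
```

```text
t 14.7 p [ 0.5605 -0.2719  0.0989] q [ 0.679  0.502 -0.41   1.546  0.221  1.196 -1.582] F [ 11.36  -4.27 -11.44] g 0.1296927653819482
[[-0.23  -0.971 -0.058]
 [-0.973  0.23   0.006]
 [ 0.008  0.058 -0.998]]
tool cm [-0.17  0.09  0.09] yaw -103.32
turn rad (tool z) -0.081
tool cm after turn [-0.18  0.08  0.09]
[-0.79094064 -2.92727257  1.28815625]
```

The hard stop is reached (moment jumped to 1.29 N m). Backing off gently to find the unloaded seat angle.

Emit:
{"method": "servo_tool", "body": {
  "deltas": [
    [[0,0,0],-0.03,0],
    [[0,0,0],0,0]
  ]
}}

```text
clock: 14.87
position: [0.5605, -0.272, 0.0987]
ee_rot: [-0.634, 0.773, 0.021, -0.021]
ft_force: [-4.3, 0.8, 1.6]
grip_width: 0.131
```

```bash
python3 -c "
from h import *
plan(.56,-.27,.098,-98.7); print(telemetry.get_obs()['torque'])
"
```

```text
t 14.8667 p [ 0.5605 -0.272   0.0987] q [ 0.683  0.503 -0.416  1.546  0.225  1.197 -1.548] F [-4.32  0.77  1.62] g 0.13122972371760266
[[-0.194 -0.979 -0.059]
 [-0.981  0.194  0.005]
 [ 0.007  0.059 -0.998]]
tool cm [-0.18  0.08  0.08] yaw -101.21
turn rad (tool z) -0.044
tool cm after turn [-0.19  0.08  0.07]
[0.06044066 0.6761244  1.0547309 ]
```

Emit:
{"method": "servo_tool", "body": {
  "deltas": [
    [[0,0,0],-0.03,0],
    [[0,0,0],0,0]
  ]
}}

```text
clock: 15.03
position: [0.5604, -0.272, 0.0987]
ee_rot: [-0.648, 0.761, 0.021, -0.021]
ft_force: [-0.7, 1.3, -1.2]
grip_width: 0.129
```

```bash
python3 -c "
from h import *
plan(.56,-.27,.098,-98.7); print(telemetry.get_obs()['torque'])
"
```

```text
t 15.0333 p [ 0.5604 -0.272   0.0987] q [ 0.688  0.504 -0.423  1.546  0.229  1.198 -1.515] F [-0.72  1.31 -1.23] g 0.1290713718216737
[[-0.159 -0.985 -0.059]
 [-0.987  0.159  0.005]
 [ 0.005  0.059 -0.998]]
tool cm [-0.19  0.07  0.07] yaw -99.16
turn rad (tool z) -0.008
tool cm after turn [-0.19  0.07  0.07]
[ 0.03454353 -0.17045847  0.07647441]
```

The moment vanishes at yaw ≈ −99°, which agrees with the predicted seat of −98.7°. So the bar did not slip in the grip. Backing off a quarter turn to about −9°.

Emit:
{"method": "servo_tool", "body": {
  "deltas": [
    [[0,0,0],-0.1,0],
    [[0,0,0],-0.1,0],
    [[0,0,0],-0.1,0],
    [[0,0,0],-0.1,0],
    [[0,0,0],-0.1,0],
    [[0,0,0],-0.1,0],
    [[0,0,0],-0.1,0],
    [[0,0,0],-0.1,0],
    [[0,0,0],-0.1,0],
    [[0,0,0],-0.1,0],
    [[0,0,0],0,0],
    [[0,0,0],0,0]
  ]
}}

```text
clock: 16.03
position: [0.5593, -0.269, 0.0988]
ee_rot: [0.942, -0.334, -0.031, 0.006]
ft_force: [-1.8, 1.7, -2.3]
grip_width: 0.13
```

```bash
python3 -c "
from h import *
plan(.56,-.27,.098,-8.9); print(telemetry.get_obs()['torque'])
"
```

```text
t 16.0333 p [ 0.5593 -0.269   0.0988] q [ 0.824  0.543 -0.615  1.54   0.331  1.226 -0.536] F [-1.84  1.65 -2.3 ] g 0.12952986448861328
[[ 0.775 -0.628 -0.062]
 [-0.629 -0.777  0.008]
 [-0.053  0.033 -0.998]]
tool cm [0.12 0.03 0.08] yaw -39.05
turn rad (tool z) -0.526
tool cm after turn [0.09 0.09 0.08]
[-0.79587816 -0.34973666 -0.01188532]
```

Emit:
{"method": "servo_tool", "body": {
  "deltas": [
    [[0,0,0],-0.1,0],
    [[0,0,0],-0.1,0],
    [[0,0,0],-0.1,0],
    [[0,0,0],-0.1,0],
    [[0,0,0],-0.08,0],
    [[0,0,0],0,0],
    [[0,0,0],0,0]
  ]
}}

```text
clock: 16.62
position: [0.5577, -0.2677, 0.0988]
ee_rot: [0.994, -0.101, -0.033, -0.001]
ft_force: [-3.0, 1.3, -1.5]
grip_width: 0.131
```

```bash
python3 -c "
from h import *
plan(.56,-.27,.098,-8.9); print(telemetry.get_obs()['torque'])
"
```

```text
t 16.6167 p [ 0.5577 -0.2677  0.0988] q [ 0.884  0.566 -0.703  1.539  0.383  1.244 -0.093] F [-2.97  1.28 -1.52] g 0.13057885375784303
[[ 0.977 -0.201 -0.065]
 [-0.201 -0.98   0.01 ]
 [-0.066  0.004 -0.998]]
tool cm [0.27 0.18 0.06] yaw -11.63
turn rad (tool z) -0.048
tool cm after turn [0.26 0.19 0.08]
[-0.38191718 -0.57964997 -0.01467837]
```

Emit:
{"method": "servo_tool", "body": {
  "deltas": [
    [[0,0,0],-0.048,0],
    [[0,0,0],0,0],
    [[0,0,0],0,0]
  ]
}}

```text
clock: 16.87
position: [0.5576, -0.2677, 0.0988]
ee_rot: [0.996, -0.082, -0.033, -0.002]
ft_force: [-3.7, 1.5, -1.5]
grip_width: 0.131
```

```bash
python3 - <<'E'
from h import *
plan(.56,-.27,.098,-8.9); print(telemetry.get_obs()['torque'])
sc,_=snap('scene'); im,d=snap('top')
k=lambda a:cv2.resize(a,(400,400),interpolation=cv2.INTER_CUBIC)
cv2.imwrite('pics/c9.png',np.vstack([np.hstack([k(sc[190:270,130:210]),k(im[195:265,390:460])])]))
E
```

```text
t 16.8667 p [ 0.5576 -0.2677  0.0988] q [ 0.889  0.568 -0.71   1.539  0.387  1.246 -0.057] F [-3.67  1.49 -1.49] g 0.1313865545513336
[[ 0.984 -0.164 -0.065]
 [-0.163 -0.987  0.01 ]
 [-0.066  0.001 -0.998]]
tool cm [0.28 0.18 0.07] yaw -9.42
turn rad (tool z) -0.009
tool cm after turn [0.27 0.19 0.08]
[-0.27581916 -0.50902707  0.01467184]
```

View pics/c9.png

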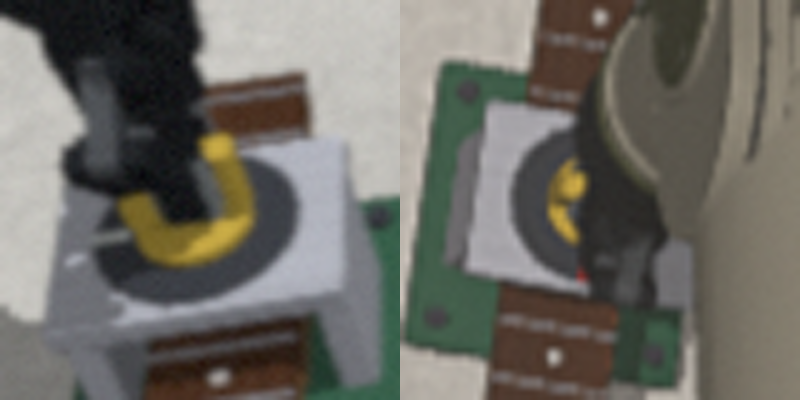

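The bar lies along the jig's y axis, unmarked end at crop (220,150), pointer end towards the white tick (105,240). A numeric check of that follows, then I'll hand in. I'll also verify the stylus and bystanders.

```bash
python3 - <<'E'
from h import *
sc,_=load('scene'); im,d=load('top')
a=np.radians(-8.7); Y=np.array([-np.sin(a),np.cos(a),0]); c=np.array([.56,-.27,.125])
p=proj('scene',[c+.022*Y,c-.022*Y,c-[0,0,.04]-.032*Y]); print('crop px bar ends, white tick',np.round((p-[130,190])*5))
P=cloud('top',d); m=np.zeros((400,640),bool); m[195:265,390:425]=1; m&=(P[...,2]>.112)&(P[...,2]<.13)
h=cv2.cvtColor(im,cv2.COLOR_BGR2HSV); m&=(h[...,0]>16)&(h[...,0]<34)&(h[...,1]>110)
print('visible bar-end top, jig frame mm',m.sum(),np.round(np.median(P[m],0),3), 'expect',c+.02*Y)
s0=cv2.imread('pics/scene0.png'); df=cv2.absdiff(s0,sc).max(2); mm=cv2.morphologyEx((df>40).astype(np.uint8),2,np.ones((3,3)))
n,l,st,ce=cv2.connectedComponentsWithStats(mm); print('changed vs start',[(st[i].tolist()) for i in range(1,n) if st[i,4]>12])
E
```

```text
crop px bar ends, white tick [[232. 143.]
 [103. 161.]
 [108. 240.]]
visible bar-end top, jig frame mm 21 [ 0.562 -0.253  0.121] expect [ 0.56302522 -0.25023012  0.125     ]
changed vs start [[22, 0, 6, 6, 35], [32, 0, 8, 5, 38], [54, 0, 10, 2, 20], [63, 0, 35, 6, 121], [105, 0, 3, 7, 21], [116, 0, 15, 6, 88], [193, 0, 7, 7, 39], [39, 5, 8, 10, 48], [240, 5, 9, 31, 153], [27, 9, 3, 7, 21], [100, 9, 5, 15, 65], [109, 8, 8, 16, 95], [43, 10, 54, 19, 770], [123, 11, 20, 64, 595], [30, 16, 8, 13, 94], [20, 18, 7, 12, 69], [45, 63, 101, 55, 2723], [0, 74, 3, 6, 16], [0, 94, 3, 11, 28], [150, 105, 5, 3, 15], [2, 119, 85, 22, 1054], [0, 119, 179, 196, 12988], [0, 125, 3, 6, 16], [170, 234, 7, 6, 27], [139, 242, 15, 15, 162]]
```

```bash
python3 -c "
from h import *
print(order.hand_in()); state()"
```

```text
the job is handed in; nothing more can be done
None
the job is handed in; nothing more can be done
```

The job is done and handed in at about 17 s on the robot's clock, with the arm still gripping the thumbscrew at 50 N.

- **Stylus and button:** I took the 111 mm blue stylus from the block and left the larger lookalike alone. I pushed the orange button with its tip until the force reached 12 N against a hard stop, well above the 4 N it needs. The camera cannot show the button's travel, so "fully down" rests on that force and the tip height. There were also about 5 N of sideways force during the push.
- **Return:** The stylus is back in its hole. I felt the collar meet the block at 9 N, and a picture afterwards showed it upright.
- **Thumbscrew:** I turned it clockwise to its stop, where the moment jumped to 1.3 N m. I then backed it off a quarter turn:
  - The jaws went from about −99° at the stop to −9.4°, against a target of −8.9°.
  - The bar end seen by the top camera was within about 3 mm of where a quarter turn should put it.
  - The arm hid the pointer end, so I could not see it directly against the white tick.
- **Minor disagreements:** The tool ended tilted by about 3.7° and the TCP about 3 mm off the screw's axis, with about 4 N of sideways force on the screw.
- **Other things:** Compared with the start, the scene picture changed only in the part of the picture where the arm and jig are. The other things in view there looked unmoved.

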